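Wedge the rocking power supply

TASK

The grey bench power supply rocks because one of its rubber feet, the one at the rear left corner next to the loose wedge, is worn short. Push the wedge along the bench, thin end first, in under that foot from the side until it bears snugly and the supply no longer rocks, then test it by pressing firmly down on the top of the case right above that foot: the corner must not dip. Only push and press: do not pick up the wedge or the supply, do not shove the supply along the bench or jack it out of level, leave the wedge in place and everything else where it is, and finish clear of it all.

Things in the scene. Friction and masses are not known exactly. Their poses are not given: they have to be found in the camera images.
- supply: Grey metal bench power supply, loose, about 2.2 kg: case 190 mm deep (x -100 to +90), 155 mm wide (left side at y = +77.5), underside 10 mm, flat top 98 mm above the bench; finned heat sink to x = +110. Four domed rubber feet, 18 mm diameter, at x = +-80, y = +-60 mm. Origin on the bench under the middle of the feet; x to the rear (black front panel with knobs faces -x), y to its left side, z up.
- foot (a point): Point on the bench straight below the worn rear left foot, fixed to the supply (x = +80, y = +60, z = 0 mm of it, 17.5 mm in from the case's left side). That foot is worn 3 to 7 mm short (how much is not known) and hangs clear of the bench; the supply stands level on the other three.
- test_spot (a point): Point on the flat top of the case straight above the worn foot (x = +80, y = +60, z = +98 mm of the supply): the place to press, within about 30 mm. While the foot hangs clear, the corner dips 3 to 7 mm under a press of 2 to 8 N (more if the fingertip drags sideways) and comes back when let go; a firm press is about 10 N.
- wedge: Black hard plastic levelling wedge with fine grey ribs, 120 long, 36 wide, flat underneath, thickness growing evenly from 1.5 mm at the thin end to 13 mm at the thick end; 36 g, loose on the bench to the left of the supply, thin end roughly towards it. Origin: centre of the underside; x points to the thin end (x = +60 mm), z up.
- wedge_tip (a point): Middle of the thin edge of the wedge, on the bench.
- wedge_tail (a point): Middle of the thick end of the wedge, on the bench (x = -60 mm of the wedge). The wedge slides at under 0.5 N until it meets the foot; from there the push needed rises steeply within a few millimetres: 3 to 8 N is snug, over about 10 N the supply itself begins to slide.
- solder_reel: Reel of solder standing flat on the bench, 54 mm diameter, 40 mm high, origin at the centre of its underside. To be left alone.
- adapter: Small coaxial adapter of steel and brass standing on end, 20 mm diameter, 34 mm high, origin at the centre of its underside. To be left alone.
- screwdriver: Screwdriver lying on the bench far to the left, about 200 mm long and up to 30 mm high, along its own x. To be left alone.
- multimeter: Red handheld multimeter lying on its back, 180 x 85 x 36 mm (47 mm at its dial), origin at the centre of its underside. To be left alone.
- battery: Black sealed battery, 97 x 44 x 52 mm (58 mm at the terminals), origin at the centre of its underside. To be left alone.
- amplifier: Green circuit board with parts and a bent aluminium panel, 105 x 80 x 40 mm, origin at the centre of its underside. To be left alone.
Mind the look-alikes: they are no part of the job. What is meant by the wedge is not pink or purple, and is the smaller of those in its own colour.

How it is judged:
By the outcome, as a careful person would: the job done as asked, in the order asked, and still so for the second after the job is handed in, with the robot touching nothing.
It also fails if it takes over 64 s, if anything falls off the work surface, if the arm or the gripper's body presses on something with over 40 N, if the wrist force passes 120 N, or if a joint passes its speed limit or range.

ROBOT

A 6-joint arm with a two-finger parallel gripper is mounted at the origin on the work surface. World frame = base frame: x ahead of the robot, y to its left, z up, the work surface at z = 0. Lengths are in m, angles in rad, forces in N, time in s.
With the tool pointing down it reaches from about 0.35 to 0.85 m from the base axis. Payload 8.1 kg.
Tool frame: the origin (TCP) lies at the very end of the fingers, on their centre line; the grasp point (between the pads) lies 19 mm behind it; z points along the fingers, x is the direction in which the jaws open and shut, and the axes are right-handed (so a half turn about z gives the same grasp; the last joint's range is limited). The gripper opens to 93 mm and grips with 3 to 60 N. Pads are 15 mm wide; open, the fingers measure 128 mm over their backs; the gripper's body (75 mm by 188 mm) begins 65 mm behind the grasp point.
Start: joints at [1.134, 0.13, 1.488, -0, 1.523, -0.085], TCP at [0.207, 0.563, 0.219] pointing down, gripper open.
Joint ranges: [-2.96, 2.96], [-0.89, 2.26], [0.02, 2.5], [-1.34, 4.48], [0, 2.73], [-2.66, 2.66]. Speed limits (rad/s): [2.39, 2.39, 2.79, 3.14, 3.14, 3.14].

INTERFACE

Orientations are given as a rotation vector (axis times angle).
In Python, from plant import robot gives the robot as it stands. The module is installed in compiled form; this text tells all that it offers.
- The arm moves only by the tool jog_arm, never from a script. Its argument "commands" is one flat list of numbers, 5 for each row, row after row: the gripper's target within -1 to 1 (shut at 1, half-way at 0, fully open at -1), then the shift along the tool's x, y, z in m, then the turn about the tool's z in degrees. A call has 1 to 20 rows; each row shifts and turns the commanded pose from where the row before left it, along the tool's axes as they then stand; what a row does not reach is not made up. A row lasts 1/12 s, in which the tool goes at most 41.7 mm and 7.16 degrees, less where a joint would pass 70% of its speed; a pose out of reach is approached as far as the arm can. A call is refused whole if a number of a shift passes 0.0417 or a number of a turn 7.16, either way. A call with a gripper value outside its range is refused whole. The fingers move at their own pace and stop on an object; "grip_force" is the grip in N (left out, the last holds). Time passes only in rows, so rows that do not move let the fingers close. It gives the time, the measured TCP pose, the force and the opening at its end, in the units of the state.
- robot.read_state(): the state, without advancing time (a new reading comes with each control period).
- robot.read_camera(name): name is "scene" or "top" or "wrist"; returns a dict with "img" (400x640x3 uint8, blue, green, red), "vfov" (degrees; the focal length in pixels is half the picture's height over the tangent of half this angle, whatever the lens; pixels are square), "cx", "cy" (the principal point, pixels), "extrinsics" (4x4, takes a point from world to camera coordinates). Camera axes: x right, y down, z forward; pixel columns grow to the right and rows downward; lengths in m; the calibration is good to about 2 mm. A picture is of the moment at which its call begins. There is no depth.
- robot.close_job(): hands the job in, once; it reports no verdict.
Trained networks look in a picture, given as the dict that the camera call returned (one of the last four; its "shot" number tells which), for a name from the list of things; names that differ only in an ending like _2 or _b are one class to them, and where a whole thing is asked for, a point or a joint stands for the part that bears it (a point fixed in the world has none). Each returns a list of dicts, best first, with "score" (0 to 1); they miss things now and then, are a little off and sometimes report something else, mostly with a low value. They report only what shows in the picture. A call takes as long as a camera call. They do not tell look-alikes from the thing itself.
- robot.recognise(thing, picture): "box" ([centre column, centre row, width, height] as shares, 0 to 1, of the picture: columns of its width, rows of its height, round what is visible of it).
- robot.pinpoint(thing, picture): "position" ([row, column] as shares, 0 to 1, of the picture: columns of its width, rows of its height: a listed point, or the origin of a listed thing).
The state is a dict: "t": time; "q": joint angles; "dq": joint speeds; "joint_torque": joint torques, N m; "tool_pos": TCP position; "orientation": TCP orientation; "force": force on the tool from outside, world axes, zero at the start; "wrist_torque": the same for the moment, N m; "opening": finger opening in m.
Only numpy, scipy, OpenCV 4.12 (cv2) and the standard library are available. Lean on these libraries where they do the work, as an engineer would, in place of code of your own. Each camera call takes 0.05 s, during which the arm holds its last target.

## Working session

There is one attempt and no reset: what is moved stays moved. The work goes in short steps, Python scripts to look and compute and a tool call to move; the robot and the scene stay as the last step left them, time stands still between calls to the robot, and variables do not carry over. Pictures are saved under pics/ and viewed, and the job is handed in when it is done.

Besides the shell and the picture viewer there is one more tool, called after ">>>" as a command line: name --argument value ..., lists and objects as JSON in quotes. jog_arm: Moves the arm, as the interface text tells. Its arguments: {"type":"object","properties":{"commands":{"type":"array"},"grip_force":{"type":"number"}},"required":["commands"]}

```bash
mkdir -p pics; cat > h.py <<'E'
import numpy as np, cv2
from plant import robot
from scipy.spatial.transform import Rotation as R
def ray(p,u,v):
    f=200/np.tan(np.radians(p['vfov'])/2); E=np.array(p['extrinsics'])
    d=E[:3,:3].T@np.array([(u-p['cx'])/f,(v-p['cy'])/f,1]); o=-E[:3,:3].T@E[:3,3]; return o,d
def px2w(p,u,v,z=0):
    o,d=ray(p,u,v); return o+d*(z-o[2])/d[2]
def w2px(p,X):
    f=200/np.tan(np.radians(p['vfov'])/2); E=np.array(p['extrinsics'])
    c=E[:3,:3]@np.array(X)+E[:3,3]; return c[:2]/c[2]*f+[p['cx'],p['cy']]
E
python3 - <<'E'
from h import *
s=robot.read_state(); print({k:np.round(v,3) for k,v in s.items()}); print(R.from_rotvec(s['orientation']).as_matrix().round(3))
for n in ['scene','top','wrist']:
    p=robot.read_camera(n); cv2.imwrite(f'pics/{n}0.png',p['img']); print(n,p['vfov'],-np.array(p['extrinsics'])[:3,:3].T@np.array(p['extrinsics'])[:3,3])
    for t in ['supply','wedge']:
        for r in robot.recognise(t,p)[:4]: print(t,'box',round(r['score'],2),np.round(np.array(r['box'])*[640,400,640,400]))
    for t in ['supply','foot','test_spot','wedge','wedge_tip','wedge_tail']:
        for r in robot.pinpoint(t,p)[:4]:
            v,u=np.array(r['position'])*[400,640]; print(t,round(r['score'],2),round(u),round(v),px2w(p,u,v,.098 if t=='test_spot' else 0).round(3))
E
```

```text
{'t': np.float64(0.0), 'q': array([ 1.134,  0.131,  1.489, -0.   ,  1.523, -0.085]), 'dq': array([ 0.   , -0.   ,  0.001,  0.   ,  0.   , -0.001]), 'joint_torque': array([-3.0000e-03, -5.5981e+01, -4.9178e+01,  7.6000e-02,  3.5000e-02,
       -0.0000e+00]), 'tool_pos': array([0.206, 0.563, 0.218]), 'orientation': array([ 2.575,  1.798, -0.003]), 'force': array([-0.268,  0.482, -0.882]), 'wrist_torque': array([-0.053, -0.038, -0.005]), 'opening': np.float64(0.093)}
[[ 0.345  0.939 -0.001]
 [ 0.939 -0.345 -0.002]
 [-0.002 -0.    -1.   ]]
scene 47.71903362792121 [ 1.15130367 -0.37528845  0.98309124]
supply box 0.96 [285. 238.  86.  95.]
wedge box 0.86 [362. 254.  44.  26.]
wedge box 0.86 [427. 231.  28.  38.]
wedge box 0.73 [202. 212.  54.  39.]
wedge box 0.72 [286. 238.  85.  98.]
supply 0.85 288 251 [ 0.5   -0.099  0.   ]
foot 0.67 321 263 [ 0.576 -0.045  0.   ]
test_spot 0.91 321 240 [ 0.578 -0.042  0.098]
test_spot 0.42 444 184 [0.592 0.338 0.098]
wedge 0.89 425 230 [0.634 0.256 0.   ]
wedge 0.79 344 172 [0.328 0.188 0.   ]
wedge 0.68 363 257 [0.619 0.059 0.   ]
wedge 0.64 207 211 [
[... 692 characters left out ...]
   ]
foot 0.64 342 173 [ 0.578 -0.042  0.   ]
foot 0.46 313 217 [0.444 0.05  0.   ]
test_spot 0.89 345 162 [ 0.585 -0.048  0.098]
wedge 0.87 310 162 [0.617 0.057 0.   ]
wedge 0.82 271 257 [0.329 0.178 0.   ]
wedge 0.82 415 280 [ 0.251 -0.241  0.   ]
wedge 0.57 249 155 [0.643 0.245 0.   ]
wedge_tip 0.88 392 295 [ 0.209 -0.171  0.   ]
wedge_tip 0.77 278 234 [0.397 0.157 0.   ]
wedge_tip 0.6 327 167 [0.598 0.003 0.   ]
wedge_tip 0.57 250 137 [0.704 0.241 0.   ]
wedge_tail 0.97 441 267 [ 0.284 -0.319  0.   ]
wedge_tail 0.81 242 171 [0.596 0.266 0.   ]
wedge_tail 0.65 266 288 [0.24  0.195 0.   ]
wedge_tail 0.58 292 160 [0.623 0.112 0.   ]
wrist 62.41932713505374 [0.13326009 0.59206309 0.38395506]
```

```bash
python3 - <<'E'
import cv2
a=cv2.imread('pics/top0.png'); cv2.imwrite('pics/top0c.png',cv2.resize(a[110:260,230:430],None,fx=4,fy=4,interpolation=cv2.INTER_CUBIC))
a=cv2.imread('pics/scene0.png'); cv2.imwrite('pics/scene0c.png',cv2.resize(a[180:310,230:420],None,fx=4,fy=4,interpolation=cv2.INTER_CUBIC))
E
```

```text
(no output)
```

View pics/scene0.png

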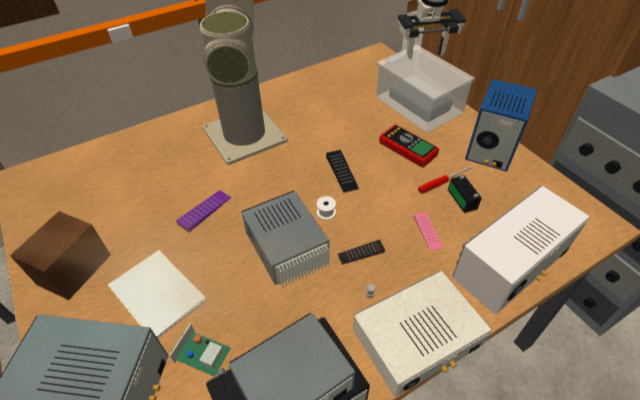

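View pics/top0.png

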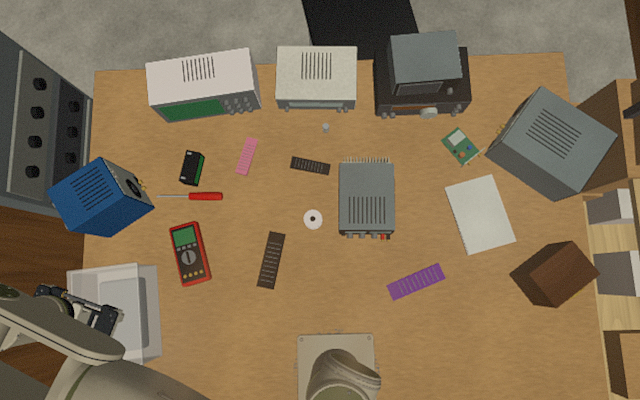

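```bash
ls pics
```

```text
scene0.png
scene0c.png
top0.png
top0c.png
wrist0.png
```

View pics/top0c.png

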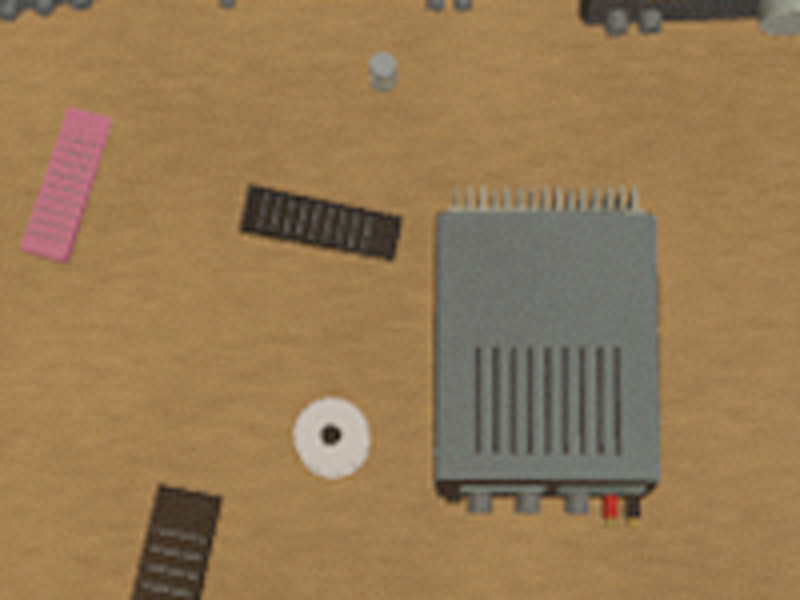

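View pics/scene0c.png

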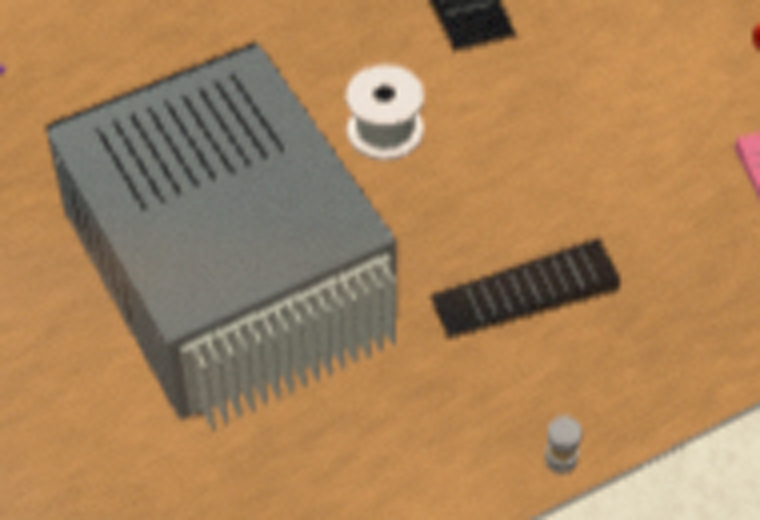

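View pics/wrist0.png

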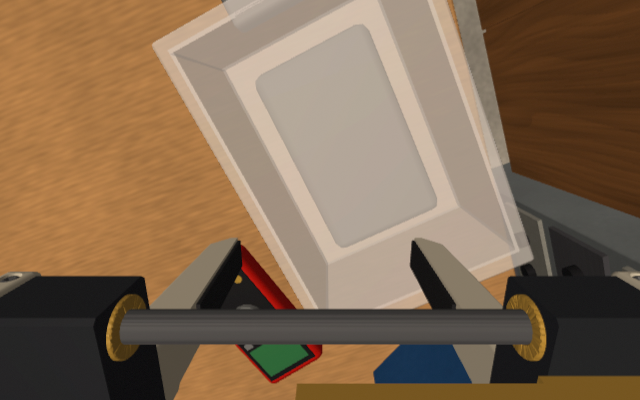

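The wedge is the small black one: tip at about (327,167) in the top view, tail at (292,160). The supply is at (367,199), with its heat sink pointing away from the robot. Next I'll move over it for a closer look.

>>> jog_arm --commands '[-1, 0, 0, -0.03, 0, -1, 0, 0, -0.03, 0, -1, -0.0228, 0.0317, 0, 0, -1, -0.0228, 0.0317, 0, 0, -1, -0.0228, 0.0317, 0, 0, -1, -0.0228, 0.0317, 0, 0, -1, -0.0228, 0.0317, 0, 0, -1, -0.0228, 0.0317, 0, 0, -1, -0.0228, 0.0317, 0, 0, -1, -0.0228, 0.0317, 0, 0, -1, -0.0228, 0.0317, 0, 0, -1, -0.0228, 0.0317, 0, 0, -1, -0.0228, 0.0317, 0, 0, -1, -0.0228, 0.0317, 0, 0, -1, -0.0228, 0.0317, 0, 0, -1, -0.0228, 0.0317, 0, 0, -1, -0.0228, 0.0317, 0, 0, -1, -0.0228, 0.0317, 0, 0, -1, -0.0228, 0.0317, 0, 0, -1, -0.0228, 0.0317, 0, 0]'

```text
t: 3.02
tool_pos: [0.6018, -0.0205, 0.2787]
orientation: [2.576, 1.798, 0.001]
force: [0.7, 0.1, 1.3]
opening: 0.0929
```

>>> jog_arm --commands '[-1, 0, 0, 0, 6.75, -1, 0, 0, 0, 6.75, -1, 0, 0, 0, 6.75, -1, 0, 0, 0, 6.75, -1, 0, 0, 0, 6.75, -1, 0, 0, 0, 6.75, -1, 0, 0, 0, 6.75, -1, 0, 0, 0, 6.75, -1, 0, 0, 0, 6.75, -1, 0, 0, 0, 6.75, -1, 0, 0, 0, 6.75, -1, 0, 0, 0, 6.75, -1, 0, 0, 0, 0, -1, 0, 0, 0, 0]'

```text
t: 4.18
tool_pos: [0.601, -0.0186, 0.2786]
orientation: [-3.127, 0.3, 0.0]
force: [0.9, -0.1, 1.1]
opening: 0.0926
```

```bash
cat > look.py <<'E'
from h import *
import sys
n=sys.argv[1]
s=robot.read_state(); print('t',s['t'].round(2),'pos',s['tool_pos'].round(4),'F',s['force'].round(2)); print(R.from_rotvec(s['orientation']).as_matrix().round(3))
p=robot.read_camera('wrist'); cv2.imwrite(f'pics/{n}.png',p['img'])
print(-np.array(p['extrinsics'])[:3,:3].T@np.array(p['extrinsics'])[:3,3])
for t in ['supply','foot','test_spot','wedge','wedge_tip','wedge_tail']:
    for r in robot.pinpoint(t,p)[:3]:
        v,u=np.array(r['position'])*[400,640]; print(t,round(r['score'],2),round(u),round(v),px2w(p,u,v,.098 if t=='test_spot' else 0).round(3))
import pickle; pickle.dump(p,open(f'pics/{n}.pkl','wb'))
E
python3 look.py w1
```

```text
Traceback (most recent call last):
  File "look.py", line 4, in <module>
    s=robot.read_state(); print('t',s['t'].round(2),'pos',s['tool_pos'].round(4),'F',s['force'].round(2)); print(R.from_rotvec(s['orientation']).as_matrix().round(3))
                                    ^^^^^^^^^^^^
AttributeError: 'float' object has no attribute 'round'
```

```bash
sed -i "s/s\['t'\].round(2)/round(s['t'],2)/; s/s\['tool_pos'\].round/np.array(s['tool_pos']).round/; s/s\['force'\].round/np.array(s['force']).round/" look.py
python3 look.py w1
```

```text
t 4.18 pos [ 0.601  -0.0186  0.2786] F [ 0.88 -0.09  1.14]
[[ 0.982 -0.19  -0.   ]
 [-0.19  -0.982  0.   ]
 [-0.     0.    -1.   ]]
[0.61597814 0.06013915 0.44393497]
supply 0.71 262 233 [ 0.491 -0.097  0.   ]
foot 0.9 311 188 [ 0.575 -0.045  0.   ]
test_spot 0.57 307 209 [ 0.575 -0.044  0.098]
wedge 0.92 77 51 [0.326 0.181 0.   ]
wedge 0.81 315 107 [0.601 0.059 0.   ]
wedge_tip 0.73 311 187 [ 0.575 -0.044  0.   ]
wedge_tip 0.71 142 52 [0.404 0.165 0.   ]
wedge_tip 0.7 316 151 [0.592 0.003 0.   ]
wedge_tail 0.95 6 47 [0.242 0.202 0.   ]
wedge_tail 0.55 320 57 [0.619 0.116 0.   ]
wedge_tail 0.2 312 188 [ 0.577 -0.046  0.   ]
```

View pics/w1.png

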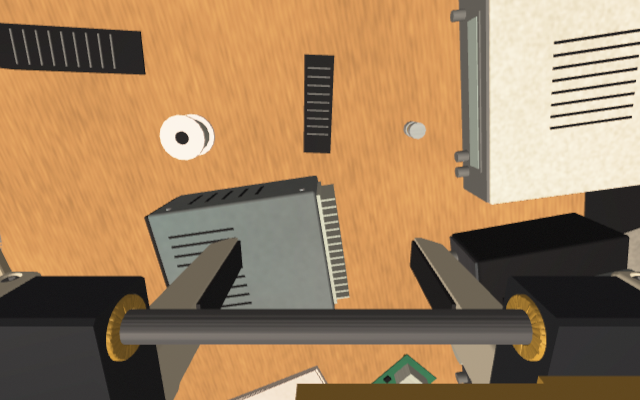

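```bash
python3 - <<'E'
from h import *; import pickle
p=pickle.load(open('pics/w1.pkl','rb'))
a=p['img']; c=cv2.resize(a[45:245,140:350],None,fx=3.8,fy=3,interpolation=cv2.INTER_CUBIC) ; c=cv2.resize(a[45:245,140:350],None,fx=3,fy=3,interpolation=cv2.INTER_CUBIC); cv2.imwrite('pics/w1c.png',c)
m=(a[40:170,290:345].max(2)<75).astype('uint8'); m=cv2.morphologyEx(m,cv2.MORPH_CLOSE,np.ones((9,9)))
cs,_=cv2.findContours(m,0,2); k=max(cs,key=cv2.contourArea); q=cv2.boxPoints(cv2.minAreaRect(k))+[290,40]; print(q, cv2.contourArea(k))
qq=cv2.approxPolyDP(k,5,True)[:,0]+[290,40]; print(qq)
for u,v in q:
    z=.013 if v<100 else .0015; print(px2w(p,u,v,z).round(4))
for u,v in [(468,10),(480,190)]: print('beige',px2w(p,u,v,0).round(3))
E
```

```text
[[303.74300289 151.78886414]
 [305.00269985  54.792243  ]
 [333.10185242  55.15717316]
 [331.84215546 152.15379333]] 2504.5
[[305  55]
 [304 151]
 [329 152]
 [333  56]]
[0.5757 0.0056 0.0015]
[0.6025 0.1208 0.013 ]
[0.6357 0.114  0.013 ]
[ 0.6125 -0.002   0.0015]
beige [0.804 0.134 0.   ]
beige [ 0.805 -0.093  0.   ]
```

View pics/w1c.png

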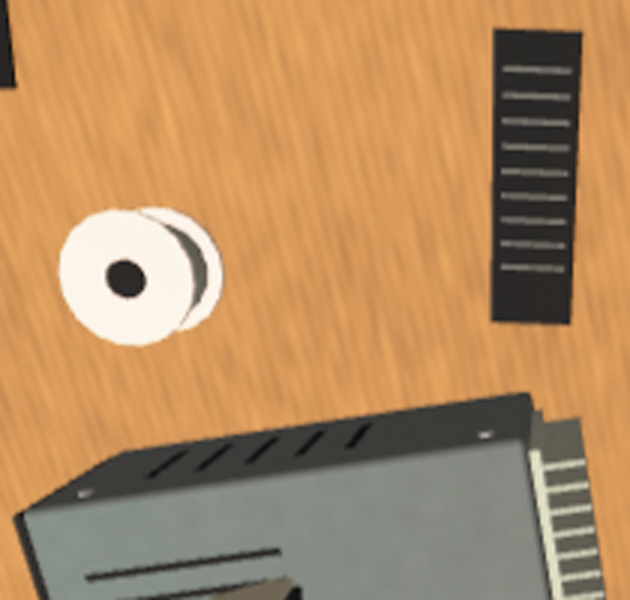

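```bash
python3 - <<'E'
from h import *; import pickle
p=pickle.load(open('pics/w1.pkl','rb'))
A=px2w(p,140+530/3,45+396/3,.010); B=px2w(p,140+122/3,45+452/3,.010)
C=px2w(p,140+522/3,45+440/3,.098); D=px2w(p,140+24/3,45+514/3,.098)
for a,b in((A,B),(C,D)):
    d=a-b; print(a.round(4),b.round(4),np.linalg.norm(d),np.degrees(np.arctan2(d[1],d[0])))
    x=d/np.linalg.norm(d); y=np.array([-x[1],x[0],0]); print('foot',(a-x*.01-y*.0175).round(4))
E
```

```text
[ 0.5865 -0.0297  0.01  ] [ 0.3993 -0.0199  0.01  ] 0.18740822672156152 -2.9883193280059954
foot [ 0.5756 -0.0466  0.01  ]
[ 0.5864 -0.0268  0.098 ] [ 0.4004 -0.0196  0.098 ] 0.18619343972221938 -2.234792223518236
foot [ 0.5757 -0.0439  0.098 ]
```

>>> jog_arm --commands '[1, 0, 0, 0, 1.7, 1, -0.0025, -0.0333, 0, 0, 1, -0.0025, -0.0333, 0, 0, 1, -0.0025, -0.0333, 0, 0, 1, -0.0025, -0.0333, 0, 0, 1, -0.0023, -0.0335, 0, 0, 1, 0, 0, 0.039, 0, 1, 0, 0, 0.039, 0, 1, 0, 0, 0.039, 0, 1, 0, 0, 0.039, 0, 1, 0, 0, 0.039, 0, 1, 0, 0, 0, 0, 1, 0, 0, 0, 0, 1, 0, 0, 0, 0]' --grip_force 20

```text
t: 5.7
tool_pos: [0.6274, 0.1468, 0.0862]
orientation: [-3.121, 0.351, -0.004]
force: [-0.4, 1.0, 1.2]
opening: 0.0045
```

```bash
python3 look.py w2
```

```text
t 5.7 pos [0.6274 0.1468 0.0862] F [-0.37  1.01  1.22]
[[ 0.975 -0.222  0.002]
 [-0.222 -0.975  0.   ]
 [ 0.002 -0.001 -1.   ]]
[0.64456434 0.22497871 0.25156922]
supply 0.58 324 244 [0.62  0.117 0.   ]
wedge 0.76 313 61 [0.643 0.256 0.   ]
wedge 0.56 320 309 [0.602 0.058 0.   ]
wedge_tip 0.98 59 247 [0.405 0.164 0.   ]
wedge_tip 0.82 323 361 [0.592 0.003 0.   ]
wedge_tip 0.59 398 68 [0.701 0.238 0.   ]
wedge_tail 0.65 229 56 [0.586 0.272 0.   ]
wedge_tail 0.62 322 242 [0.619 0.12  0.   ]
wedge_tail 0.61 143 346 [0.436 0.056 0.   ]
```

View pics/w2.png

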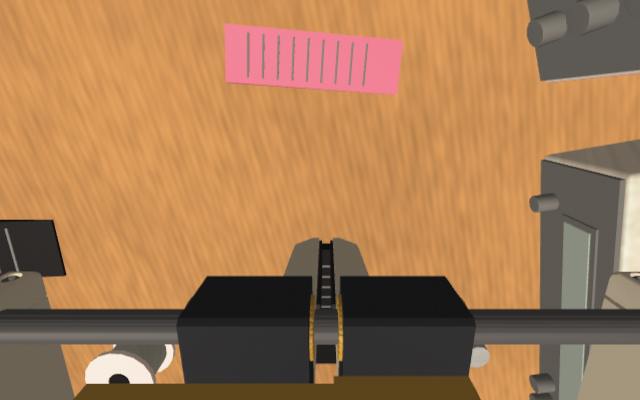

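>>> jog_arm --commands '[1, -0.0015, 0, 0.03, 0, 1, 0, 0, 0.03, 0, 1, 0, 0, 0.015, 0, 1, 0, 0, 0.006, 0, 1, 0, 0, 0, 0, 1, 0, 0, 0, 0]'

```text
t: 6.55
tool_pos: [0.625, 0.147, 0.0033]
orientation: [-3.122, 0.352, -0.0]
force: [0.3, -0.1, 0.4]
opening: 0.0005
```

>>> jog_arm --commands '[1, 0, 0.01, 0, 0, 1, 0, 0.01, 0, 0, 1, 0, 0.004, 0, 0, 1, 0, 0.004, 0, 0, 1, -0.0006, 0.004, 0, 0, 1, -0.0006, 0.004, 0, 0, 1, -0.0006, 0.004, 0, 0, 1, -0.0006, 0.004, 0, 0, 1, -0.0006, 0.004, 0, 0, 1, -0.0006, 0.004, 0, 0, 1, 0, 0, 0, 0, 1, 0, 0, 0, 0]'

```text
t: 7.55
tool_pos: [0.6094, 0.0968, 0.0026]
orientation: [3.122, -0.352, -0.0]
force: [0.7, 0.0, -0.7]
opening: 0.0007
```

```bash
cat > look2.py <<'E'
from h import *
import sys
n=sys.argv[1]
s=robot.read_state(); print('t',round(s['t'],2),'pos',np.array(s['tool_pos']).round(4),'F',np.array(s['force']).round(2))
for c,(r0,r1,c0,c1) in {'top':(130,250,270,400),'scene':(190,310,230,390)}.items():
    p=robot.read_camera(c); cv2.imwrite(f'pics/{n}{c}.png',cv2.resize(p['img'][r0:r1,c0:c1],None,fx=5,fy=5,interpolation=cv2.INTER_CUBIC)[:600,:800])
    for t in ['foot','test_spot','wedge_tip','wedge_tail','supply','wedge']:
        for r in robot.pinpoint(t,p)[:4]:
            v,u=np.array(r['position'])*[400,640]; X=px2w(p,u,v,.098 if t=='test_spot' else 0)
            if np.hypot(X[0]-.58,X[1]-.02)<.16: print(c,t,round(r['score'],2),round(u),round(v),X.round(3))
E
python3 look2.py a1
```

```text
t 7.55 pos [0.6094 0.0968 0.0026] F [ 0.7   0.01 -0.72]
top foot 0.58 343 173 [ 0.578 -0.043  0.   ]
top foot 0.19 325 127 [0.727 0.005 0.   ]
top test_spot 0.64 348 164 [ 0.58  -0.055  0.098]
top wedge_tip 0.59 338 171 [ 0.585 -0.029  0.   ]
top wedge_tail 0.55 303 162 [0.616 0.078 0.   ]
top supply 0.84 360 199 [ 0.496 -0.091  0.   ]
top wedge 0.57 324 164 [0.606 0.015 0.   ]
scene foot 0.66 321 261 [ 0.573 -0.041  0.   ]
scene foot 0.51 329 215 [0.451 0.06  0.   ]
scene test_spot 0.61 321 239 [ 0.575 -0.043  0.098]
scene wedge_tip 0.62 330 265 [ 0.595 -0.027  0.   ]
scene wedge_tail 0.7 322 262 [ 0.578 -0.041  0.   ]
scene supply 0.8 287 249 [ 0.493 -0.097  0.   ]
scene wedge 0.74 351 256 [0.6   0.034 0.   ]
```

View pics/a1scene.png

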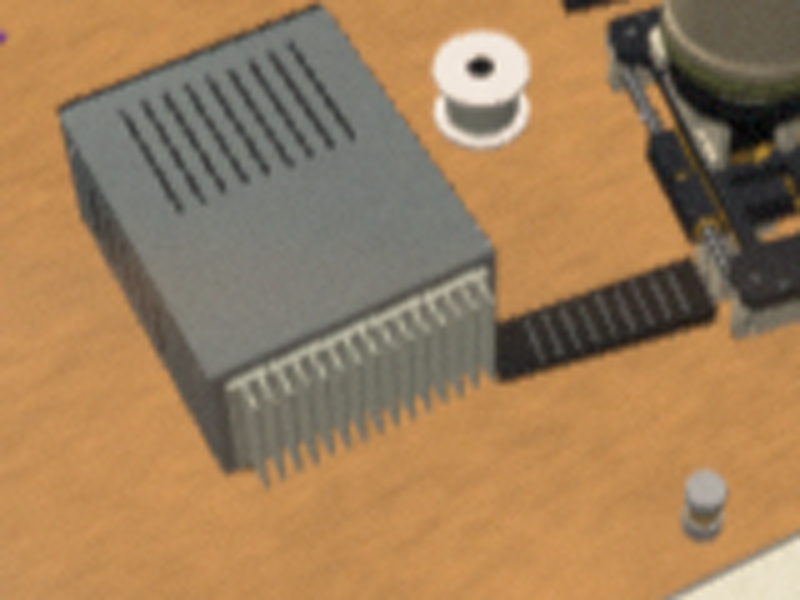

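View pics/a1top.png

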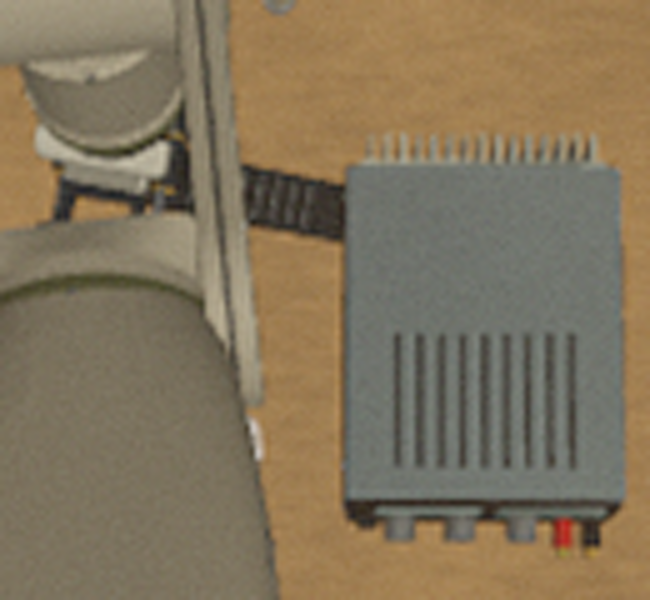

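>>> jog_arm --commands '[1, -0.0004, 0.004, -0.001, 0, 1, -0.0004, 0.004, -0.001, 0, 1, -0.0004, 0.004, 0, 0, 1, 0, 0.004, 0, 0, 1, 0, 0.004, 0, 0, 1, 0, 0.004, 0, 0, 1, 0, 0.004, 0, 0, 1, 0, 0, 0, 0, 1, 0, 0, 0, 0]'

```text
t: 9.0
tool_pos: [0.602, 0.0697, 0.0046]
orientation: [3.122, -0.353, -0.0]
force: [-0.4, 0.6, 0.2]
opening: 0.0008
```

>>> jog_arm --commands '[1, 0, 0.0015, 0, 0, 1, 0, 0.0015, 0, 0, 1, 0, 0, 0, 0]'

```text
t: 9.25
tool_pos: [0.6014, 0.067, 0.0046]
orientation: [3.122, -0.352, -0.0]
force: [0.2, 0.4, -0.1]
opening: 0.0001
```

>>> jog_arm --commands '[1, 0, 0.0015, 0, 0, 1, 0, 0.0015, 0, 0, 1, 0, 0, 0, 0]'

```text
t: 9.5
tool_pos: [0.6007, 0.064, 0.0046]
orientation: [3.122, -0.352, -0.0]
force: [0.8, 0.9, -1.0]
opening: 0.0006
```

>>> jog_arm --commands '[1, 0, 0.0015, 0, 0, 1, 0, 0.0015, 0, 0, 1, 0, 0, 0, 0]'

```text
t: 9.75
tool_pos: [0.6, 0.061, 0.0046]
orientation: [3.122, -0.352, -0.0]
force: [0.5, -0.0, -0.1]
opening: 0.0005
```

>>> jog_arm --commands '[1, 0, 0.0012, 0, 0, 1, 0, 0.0012, 0, 0, 1, 0, 0, 0, 0]'

```text
t: 10.0
tool_pos: [0.5996, 0.0587, 0.0047]
orientation: [3.122, -0.352, 0.0]
force: [1.2, 0.4, 0.4]
opening: 0.0005
```

>>> jog_arm --commands '[1, 0, 0.0012, 0, 0, 1, 0, 0.0012, 0, 0, 1, 0, 0, 0, 0]'

```text
t: 10.25
tool_pos: [0.599, 0.0564, 0.0047]
orientation: [3.122, -0.352, -0.0]
force: [-0.6, 1.0, 0.4]
opening: 0.0003
```

>>> jog_arm --commands '[1, 0, 0.0012, 0, 0, 1, 0, 0.0012, 0, 0, 1, 0, 0, 0, 0]'

```text
t: 10.5
tool_pos: [0.5985, 0.054, 0.0046]
orientation: [3.122, -0.352, -0.0]
force: [-0.5, 0.8, 0.1]
opening: 0.0008
```

>>> jog_arm --commands '[1, 0, 0.0012, 0, 0, 1, 0, 0.0012, 0, 0, 1, 0, 0, 0, 0]'

```text
t: 10.75
tool_pos: [0.5979, 0.0517, 0.0046]
orientation: [3.122, -0.352, -0.0]
force: [0.2, 0.8, 0.3]
opening: 0.0002
```

>>> jog_arm --commands '[1, 0, 0.0012, 0, 0, 1, 0, 0.0012, 0, 0, 1, 0, 0, 0, 0]'

```text
t: 11.0
tool_pos: [0.5974, 0.0493, 0.0046]
orientation: [3.122, -0.352, -0.0]
force: [0.5, 0.5, -0.5]
opening: 0.0006
```

>>> jog_arm --commands '[1, 0, 0.0012, 0, 0, 1, 0, 0.0012, 0, 0, 1, 0, 0, 0, 0]'

```text
t: 11.25
tool_pos: [0.5969, 0.047, 0.0046]
orientation: [3.122, -0.352, -0.0]
force: [0.2, -0.4, -0.2]
opening: 0.0005
```

>>> jog_arm --commands '[1, 0, 0.0012, 0, 0, 1, 0, 0.0012, 0, 0, 1, 0, 0, 0, 0]'

```text
t: 11.5
tool_pos: [0.5964, 0.0447, 0.0047]
orientation: [3.122, -0.352, 0.0]
force: [-0.3, 0.4, 0.5]
opening: 0.0004
```

```bash
python3 look2.py a2
```

```text
t 11.5 pos [0.5964 0.0447 0.0047] F [-0.34  0.42  0.46]
top test_spot 0.87 348 166 [ 0.574 -0.055  0.098]
top wedge_tail 0.45 317 171 [0.587 0.035 0.   ]
top wedge 0.63 339 168 [ 0.594 -0.032  0.   ]
scene foot 0.77 321 261 [ 0.572 -0.042  0.   ]
scene test_spot 0.66 321 239 [ 0.576 -0.041  0.098]
scene wedge_tail 0.54 351 254 [0.596 0.037 0.   ]
scene supply 0.91 289 250 [ 0.497 -0.095  0.   ]
scene wedge 0.33 352 254 [0.598 0.04  0.   ]
```

View pics/a2scene.png

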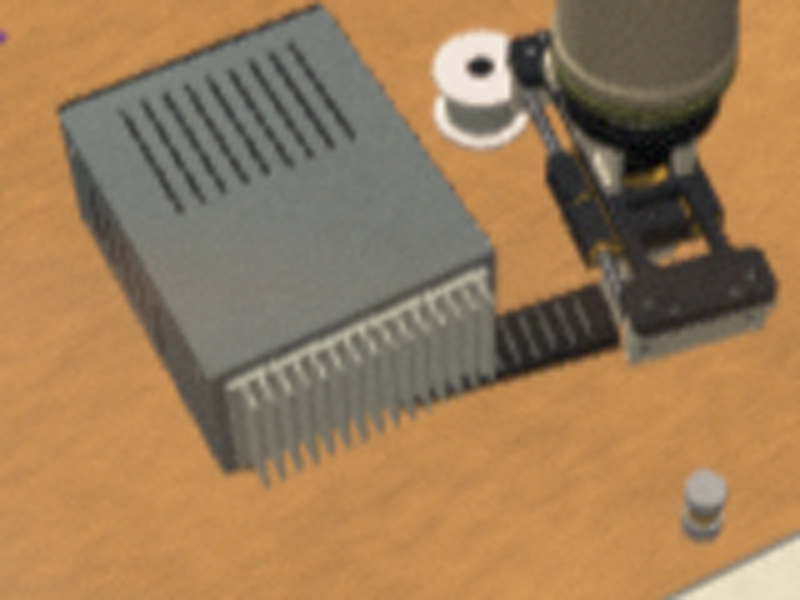

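View pics/a2top.png

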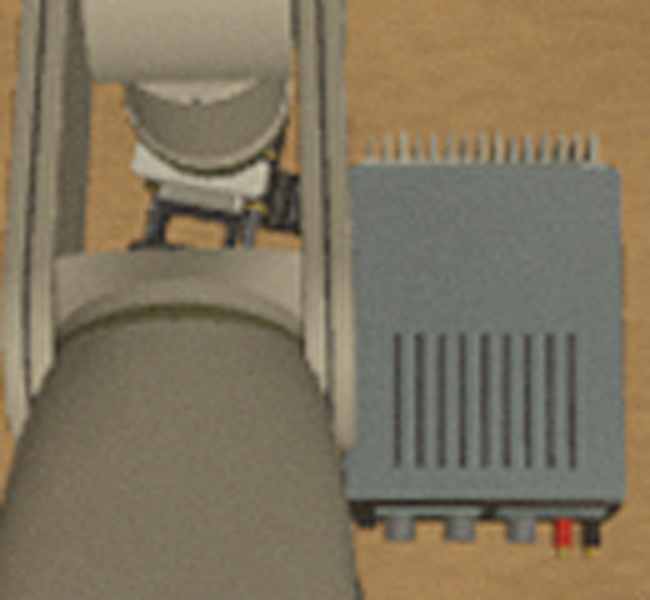

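>>> jog_arm --commands '[1, 0, 0.001, 0, 0, 1, 0, 0.001, 0, 0, 1, 0, 0, 0, 0]'

```text
t: 12.45
tool_pos: [0.5959, 0.0428, 0.0046]
orientation: [3.122, -0.352, -0.0]
force: [-0.1, -0.7, -0.4]
opening: 0.0003
```

>>> jog_arm --commands '[1, 0, 0.001, 0, 0, 1, 0, 0.001, 0, 0, 1, 0, 0, 0, 0]'

```text
t: 12.7
tool_pos: [0.5955, 0.0408, 0.0047]
orientation: [3.122, -0.352, 0.0]
force: [-0.5, -0.7, -0.2]
opening: 0.0006
```

>>> jog_arm --commands '[1, 0, 0.001, 0, 0, 1, 0, 0.001, 0, 0, 1, 0, 0, 0, 0]'

```text
t: 12.95
tool_pos: [0.595, 0.039, 0.0046]
orientation: [-3.122, 0.352, 0.0]
force: [0.3, 0.9, 0.0]
opening: 0.0004
```

>>> jog_arm --commands '[1, 0, 0.001, 0, 0, 1, 0, 0.001, 0, 0, 1, 0, 0, 0, 0]'

```text
t: 13.2
tool_pos: [0.5946, 0.0371, 0.0046]
orientation: [-3.122, 0.352, -0.0]
force: [0.2, 1.5, 0.2]
opening: 0.0004
```

>>> jog_arm --commands '[1, 0, 0.001, 0, 0, 1, 0, 0, 0, 0, 1, 0, 0, 0, 0]'

```text
t: 13.45
tool_pos: [0.5944, 0.0362, 0.0046]
orientation: [-3.122, 0.352, 0.0]
force: [-0.0, 2.5, 0.2]
opening: 0.0009
```

>>> jog_arm --commands '[1, 0, 0.001, 0, 0, 1, 0, 0, 0, 0, 1, 0, 0, 0, 0]'

```text
t: 13.7
tool_pos: [0.5941, 0.0352, 0.0046]
orientation: [-3.122, 0.352, 0.0]
force: [1.1, 2.7, -0.6]
opening: 0.0004
```

>>> jog_arm --commands '[1, 0, 0.001, 0, 0, 1, 0, 0, 0, 0, 1, 0, 0, 0, 0]'

```text
t: 13.95
tool_pos: [0.594, 0.0342, 0.0047]
orientation: [-3.122, 0.352, -0.0]
force: [-0.1, 2.8, 0.5]
opening: 0.0007
```

>>> jog_arm --commands '[1, 0, 0.0006, 0, 0, 1, 0, 0, 0, 0, 1, 0, 0, 0, 0]'

```text
t: 14.2
tool_pos: [0.5938, 0.0336, 0.0046]
orientation: [-3.122, 0.352, -0.0]
force: [1.2, 3.9, 0.9]
opening: 0.0008
```

>>> jog_arm --commands '[1, 0, 0.0006, 0, 0, 1, 0, 0, 0, 0, 1, 0, 0, 0, 0]'

```text
t: 14.45
tool_pos: [0.5937, 0.0331, 0.0047]
orientation: [-3.122, 0.352, -0.0]
force: [1.3, 5.2, -0.6]
opening: 0.0003
```

>>> jog_arm --commands '[1, 0, 0.0005, 0, 0, 1, 0, 0, 0, 0, 1, 0, 0, 0, 0]'

```text
t: 14.7
tool_pos: [0.5936, 0.0327, 0.0046]
orientation: [-3.122, 0.352, -0.0]
force: [0.8, 5.6, -0.0]
opening: 0.0004
```

>>> jog_arm --commands '[1, 0, 0, 0, 0]'

```text
t: 14.78
tool_pos: [0.5936, 0.0327, 0.0047]
orientation: [-3.122, 0.352, -0.0]
force: [0.3, 5.4, -0.4]
opening: 0.0004
```

>>> jog_arm --commands '[1, 0, -0.004, 0, 0, 1, 0, -0.012, 0, 0, 1, 0, -0.024, 0, 0, 1, 0, 0, -0.03, 0, 1, 0, 0, -0.035, 0, 1, 0, 0, -0.035, 0, 1, 0, 0, -0.035, 0, 1, 0, 0, -0.035, 0, 1, 0, 0, 0, 0, 1, 0, 0, 0, 0]'

```text
t: 15.62
tool_pos: [0.6047, 0.0719, 0.1783]
orientation: [-3.122, 0.352, -0.01]
force: [-0.3, -0.4, -0.1]
opening: 0.0005
```

```bash
python3 look2.py a3; python3 look.py w3
```

```text
t 15.62 pos [0.6047 0.0719 0.1783] F [-0.33 -0.37 -0.12]
top foot 0.76 340 173 [ 0.576 -0.036  0.   ]
top test_spot 0.62 349 161 [ 0.586 -0.059  0.098]
top wedge_tail 0.66 321 168 [0.595 0.021 0.   ]
top supply 0.92 362 198 [ 0.498 -0.097  0.   ]
top wedge 0.58 344 171 [ 0.582 -0.046  0.   ]
top wedge 0.18 349 163 [ 0.608 -0.063  0.   ]
scene foot 0.56 322 259 [ 0.569 -0.035  0.   ]
scene test_spot 0.68 322 239 [ 0.577 -0.04   0.098]
scene wedge_tail 0.77 348 256 [0.595 0.027 0.   ]
scene supply 0.87 290 248 [ 0.494 -0.09   0.   ]
scene supply 0.27 348 255 [0.592 0.029 0.   ]
scene wedge 0.57 327 263 [ 0.586 -0.03   0.   ]
t 16.32 pos [0.6025 0.0715 0.1746] F [-0.06 -0.6   1.12]
[[ 0.975 -0.223 -0.   ]
 [-0.223 -0.975 -0.   ]
 [-0.     0.    -1.   ]]
[0.62005072 0.14969576 0.33988576]
test_spot 0.73 325 227 [0.599 0.059 0.098]
test_spot 0.58 327 342 [ 0.577 -0.045  0.098]
wedge 0.94 36 140 [0.325 0.181 0.   ]
wedge_tip 0.84 116 139 [0.405 0.164 0.   ]
wedge_tail 0.98 327 226 [0.593 0.024 0.   ]
```

View pics/a3scene.png

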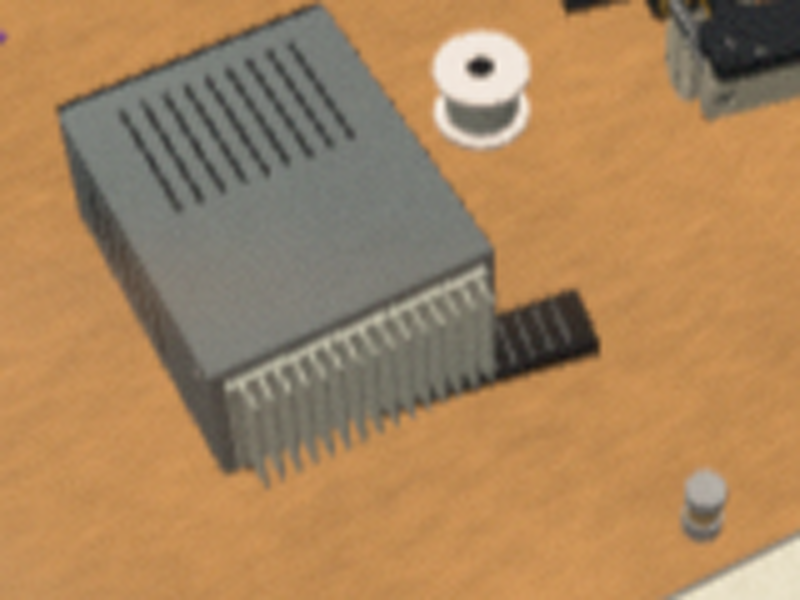

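The supply hasn't moved and the wedge sits under the foot. Next is the press test.

>>> jog_arm --commands '[1, -0.0009, 0.0306, 0, 0, 1, -0.0009, 0.0306, 0, 0, 1, -0.0009, 0.0306, 0, 0, 1, -0.0009, 0.0306, 0, 0, 1, 0, 0, 0.03, 0, 1, 0, 0, 0.03, 0, 1, 0, 0, 0, 0, 1, 0, 0, 0.008, 0, 1, 0, 0, 0, 0, 1, 0, 0, 0, 0]'

```text
t: 17.5
tool_pos: [0.5726, -0.0467, 0.108]
orientation: [3.122, -0.351, 0.002]
force: [0.1, 0.4, 0.8]
opening: 0.0005
```

>>> jog_arm --commands '[1, 0, 0, 0.002, 0, 1, 0, 0, 0.002, 0, 1, 0, 0, 0, 0, 1, 0, 0, 0, 0]'

```text
t: 17.83
tool_pos: [0.572, -0.0469, 0.1031]
orientation: [3.122, -0.351, 0.001]
force: [0.1, 0.1, -1.1]
opening: 0.0006
```

>>> jog_arm --commands '[1, 0, 0, 0.001, 0, 1, 0, 0, 0.001, 0, 1, 0, 0, 0, 0]'

```text
t: 18.08
tool_pos: [0.5716, -0.047, 0.1005]
orientation: [3.122, -0.352, -0.0]
force: [0.8, -0.2, 1.0]
opening: 0.0004
```

>>> jog_arm --commands '[1, 0, 0, 0.001, 0, 1, 0, 0, 0, 0, 1, 0, 0, 0, 0]'

```text
t: 18.33
tool_pos: [0.5716, -0.047, 0.0995]
orientation: [-3.122, 0.352, 0.0]
force: [0.0, 0.4, 0.0]
opening: 0.0008
```

>>> jog_arm --commands '[1, 0, 0, 0.001, 0, 1, 0, 0, 0, 0, 1, 0, 0, 0, 0]'

```text
t: 18.58
tool_pos: [0.5716, -0.047, 0.0985]
orientation: [-3.122, 0.352, 0.0]
force: [-0.3, 0.1, 1.0]
opening: 0.0003
```

>>> jog_arm --commands '[1, 0, 0, 0.0005, 0, 1, 0, 0, 0, 0, 1, 0, 0, 0, 0]'

```text
t: 18.83
tool_pos: [0.5717, -0.047, 0.0981]
orientation: [3.122, -0.352, -0.0]
force: [0.3, -0.1, -0.1]
opening: 0.0002
```

>>> jog_arm --commands '[1, 0, 0, 0.0005, 0, 1, 0, 0, 0, 0, 1, 0, 0, 0, 0]'

```text
t: 19.08
tool_pos: [0.5718, -0.047, 0.0979]
orientation: [-3.122, 0.352, -0.0]
force: [-0.9, 0.9, 3.2]
opening: 0.0002
```

Contact at z≈0.098, as expected. I'll press on in small steps.

>>> jog_arm --commands '[1, 0, 0, 0.0005, 0, 1, 0, 0, 0, 0, 1, 0, 0, 0, 0]'

```text
t: 19.33
tool_pos: [0.5719, -0.047, 0.0979]
orientation: [3.122, -0.352, 0.001]
force: [-2.1, 0.9, 6.6]
opening: 0.0004
```

>>> jog_arm --commands '[1, 0, 0, 0.0005, 0, 1, 0, 0, 0, 0, 1, 0, 0, 0, 0]'

```text
t: 19.58
tool_pos: [0.572, -0.047, 0.0978]
orientation: [3.122, -0.352, 0.001]
force: [-5.3, 1.4, 9.4]
opening: 0.0007
```

>>> jog_arm --commands '[1, 0, 0, 0.0004, 0, 1, 0, 0, 0, 0, 1, 0, 0, 0, 0]'

```text
t: 19.83
tool_pos: [0.572, -0.047, 0.0977]
orientation: [3.122, -0.352, 0.001]
force: [-6.3, 2.0, 11.3]
opening: 0.0004
```

>>> jog_arm --commands '[1, -0.0005, 0, 0, 0, 1, 0, 0, 0.0001, 0, 1, 0, 0, 0, 0, 1, 0, 0, 0, 0, 1, 0, 0, 0, 0, 1, 0, 0, 0, 0]'

```text
t: 20.33
tool_pos: [0.5719, -0.047, 0.0977]
orientation: [3.122, -0.352, 0.003]
force: [-4.4, 1.3, 10.7]
opening: 0.0004
```

```bash
python3 look2.py a4
```

```text
t 20.33 pos [ 0.5719 -0.047   0.0977] F [-4.44  1.27 10.68]
top foot 0.79 345 175 [ 0.569 -0.051  0.   ]
top foot 0.18 321 172 [0.583 0.022 0.   ]
top test_spot 0.77 345 164 [ 0.579 -0.047  0.098]
top wedge_tail 0.48 319 169 [0.593 0.028 0.   ]
top supply 0.91 364 201 [ 0.489 -0.105  0.   ]
top wedge 0.62 322 170 [0.589 0.019 0.   ]
scene foot 0.96 324 257 [ 0.565 -0.028  0.   ]
scene test_spot 0.56 321 237 [ 0.57  -0.038  0.098]
scene wedge_tail 0.53 345 255 [0.591 0.022 0.   ]
scene supply 0.73 288 248 [ 0.489 -0.094  0.   ]
scene wedge 0.78 328 262 [ 0.586 -0.028  0.   ]
```

>>> jog_arm --commands '[1, 0, 0, -0.0015, 0, 1, 0, 0, -0.0015, 0, 1, 0, 0, -0.01, 0, 1, 0, 0, -0.03, 0, 1, 0, 0, -0.03, 0, 1, 0, 0, -0.03, 0, 1, 0, -0.035, 0, 0, 1, 0, -0.035, 0, 0, 1, 0, -0.035, 0, 0, 1, 0, -0.035, 0, 0, 1, 0, -0.03, -0.03, 0, 1, 0, 0, 0, 0, 1, 0, 0, 0, 0, 1, 0, 0, 0, 0]'

```text
t: 22.2
tool_pos: [0.6089, 0.118, 0.2288]
orientation: [3.122, -0.351, 0.001]
force: [1.0, -0.2, -0.3]
opening: 0.0001
```

```bash
python3 look2.py a5; python3 look.py w5
```

```text
t 22.2 pos [0.6089 0.118  0.2288] F [ 0.96 -0.25 -0.3 ]
top foot 0.72 342 172 [ 0.581 -0.042  0.   ]
top test_spot 0.86 345 166 [ 0.574 -0.046  0.098]
top wedge_tail 0.78 322 172 [0.584 0.02  0.   ]
top wedge_tail 0.65 344 175 [ 0.569 -0.047  0.   ]
top supply 0.78 363 198 [ 0.499 -0.101  0.   ]
top wedge 0.62 341 174 [ 0.573 -0.037  0.   ]
scene foot 0.92 320 260 [ 0.569 -0.041  0.   ]
scene test_spot 0.72 323 238 [ 0.574 -0.035  0.098]
scene wedge_tail 0.81 349 256 [0.598 0.029 0.   ]
scene supply 0.79 288 249 [ 0.494 -0.095  0.   ]
scene supply 0.57 347 252 [0.586 0.032 0.   ]
scene wedge 0.83 324 260 [ 0.575 -0.032  0.   ]
t 22.9 pos [0.6089 0.1183 0.2286] F [-0.62 -0.23  0.55]
[[ 0.975 -0.223  0.   ]
 [-0.223 -0.975 -0.   ]
 [ 0.     0.    -1.   ]]
[0.62651475 0.19650351 0.39391652]
test_spot 0.88 330 343 [ 0.576 -0.044  0.098]
wedge 0.65 86 173 [0.325 0.183 0.   ]
wedge_tip 0.85 384 52 [0.702 0.235 0.   ]
wedge_tip 0.83 155 173 [0.407 0.164 0.   ]
wedge_tail 0.89 20 175 [0.247 0.199 0.   ]
```

View pics/a5scene.png

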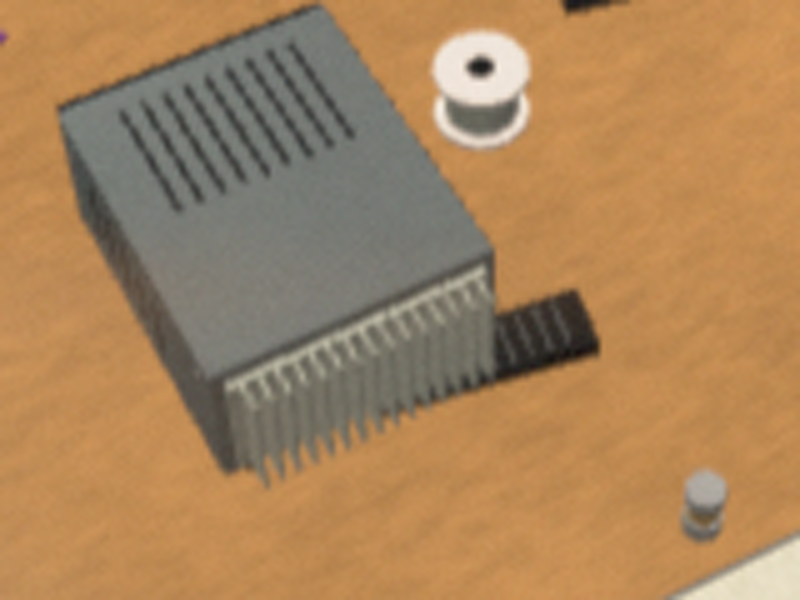

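View pics/w5.png

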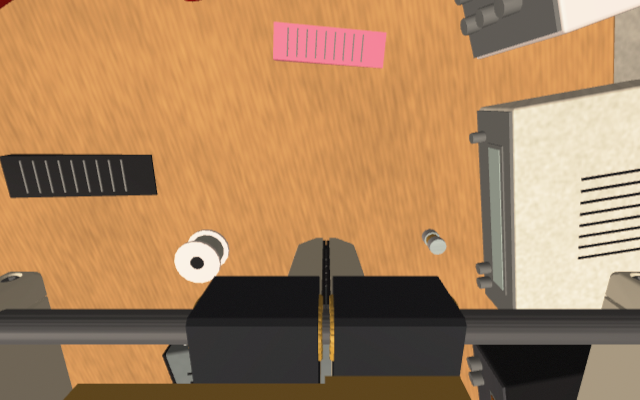

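The scene view matches the one from before the press: the wedge tail still shows at about (598,350) in the crop. The supply, reel and adapter haven't moved, and the arm is clear, so I'm handing the job in.

```bash
python3 -c "
from h import *
print(robot.close_job())"
```

```text
the job is handed in; nothing more can be done
None
```

The wedge is in under the worn rear left foot, and the corner held in the press test. I handed the job in at about 23 s of the 64 s allowed.

- **Wedge:** I pushed the small black wedge in from the side, thin end first, with the closed fingers. The push force stayed within sensor noise until the wedge met the foot. It then rose over about 4 mm to about 5.5 N, where I stopped and backed off.
- **Press test:** I pressed to 10.7–11.3 N about 4 mm from the test spot. The fingertip met the top at z of about 98 mm and sank only about 0.2 mm, so the corner no longer dips by its 3–7 mm. While pressing, the fingertip also pushed sideways with about 6 N. I eased that to about 4.5 N, and nothing slid.
- **Final check:** Pictures before and after the press show the wedge and supply in the same place. The reel and adapter hadn't moved, and the arm is clear above the bench.
- **Disagreements:** The trained networks' position estimates scattered by about 1 cm between pictures. I relied on the case and wedge corners instead, and on the pictures and the measured contact.

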